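# Reverse the ratchet clamp and work it open

## Robot

A 6-joint arm with a two-finger parallel gripper is mounted at the origin on a cart in front of the work surface, level with it; the furniture and walls round the work are solid. World frame = base frame: x ahead of the robot, y to its left, z up, the work surface at z = 0. Lengths are in mm, angles in rad, forces in N, time in s.
With the tool pointing down it reaches from about 350 to 975 mm from the base axis. Payload 7.1 kg.
Tool frame: the origin (TCP) lies on the mounting face of the last link; the fingertips stand 182 mm ahead of it and the grasp point (between the pads) lies 163 mm ahead of it (ctrl.tip_reach is the distance from the TCP to the fingertips, in mm); z points along the fingers, y is the direction in which the jaws open and shut (so a half turn about z gives the same grasp; the last joint's range is limited). The gripper opens to 88 mm and grips with 3 to 60 N. Pads are 20 mm wide; open, the fingers measure 115 mm over their backs; the gripper's body (75 mm by 178 mm) begins 61 mm behind the grasp point.
Start: joints at [1.104, 0.423, 1.63, -0, 1.089, -0.019], TCP at [270.583, 563.375, 404.675] pointing down, gripper open.
Joint ranges: [-3, 3], [-0.9, 2.11], [0.09, 2.58], [-1.31, 4.45], [0.11, 2.69], [-2.54, 2.54]. Speed limits (rad/s): [2.39, 2.39, 3.01, 3.14, 3.14, 3.14].

## Interface

Orientations are given as a rotation vector (axis times angle).
In Python, from workcell import ctrl gives the robot as it stands.
- The arm moves only by the tool jog_arm, never from a script. Its argument "steps" is a list that holds one entry, the list of rows, each a list of 7 numbers: the shift along the tool's x, y, z in m, then the turn, a rotation vector about the tool's x, y, z in degrees, then the gripper's target within -1 to 1 (shut at 1, half-way at 0, fully open at -1). A call has 1 to 20 rows; each row shifts and turns the commanded pose from where the row before left it, along the tool's axes as they then stand; what a row does not reach is not made up. A row lasts 1/12 s, in which the tool goes at most 41.7 mm and 7.16 degrees, less where a joint would pass 70% of its speed; a pose out of reach is approached as far as the arm can. A call is refused whole if a number of a shift passes 0.0417 or a number of a turn 7.16, either way. A call with a gripper value outside its range is refused whole. The fingers move at their own pace and stop on an object; the grip force is fixed at half the most. Time passes only in rows, so rows that do not move let the fingers close. It gives the time, the measured TCP pose, the force and the opening at its end, in the units of the state.
- ctrl.get_obs(): the state, without advancing time (a new reading comes with each control period).
- ctrl.get_image(name): name is "scene" or "top" or "wrist"; returns the picture (420x560x3 uint8, red, green, blue); there is no depth.
- ctrl.camera_info(name): a dict with "fx", "fy", "cx", "cy" (pixels), "dist" ([k1, k2, p1, p2, k3] as OpenCV has them; the pictures are not rectified), "origin" and "attitude" of the camera in the world; the wrist camera has in their place "T_tool_cam" (4x4, takes a point from camera to tool coordinates, whose origin is the TCP and whose axes are the flange's). Camera axes: x right, y down, z forward; pixel columns grow to the right and rows downward; lengths in mm; the calibration is good to about 2 mm. A picture is of the moment at which its call begins: read the wrist's pose just before it. camera_info takes no time and is no camera call.
- ctrl.close_job(): hands the job in, once; it reports no verdict.
Trained networks look in the newest picture that a camera, given by its name, has taken for a name from the list of things; names that differ only in an ending like _2 or _b are one class to them, and where a whole thing is asked for, a point or a joint stands for the part that bears it (a point fixed in the world has none). Each returns a list of dicts, best first, with "p" (0 to 1); they miss things now and then, are a little off and sometimes report something else, mostly with a low value. They report only what shows in the picture. A call takes as long as a camera call.
- ctrl.look_for(thing, camera): "bbox" ([left, top, right, bottom] in pixels, round what is visible of it).
- ctrl.trace(thing, camera): "pixels" (420x560 bool, what is visible of it) and "bbox" ([left, top, right, bottom] in pixels, round what is visible of it).
- ctrl.landmark_of(thing, camera): "uv" ([column, row] in pixels: a listed point, or the origin of a listed thing).
The state is a dict: "t": time; "qpos": joint angles; "qvel": joint speeds; "joint_torque": joint torques, N m; "ee_pos": TCP position; "orientation": TCP orientation; "ft_force": force on the tool from outside, world axes, zero at the start; "moment": the same for the moment, N m; "width": finger opening in mm.
Only numpy, scipy, OpenCV 4.12 (cv2) and the standard library are available. Lean on these libraries where they do the work, as an engineer would, in place of code of your own. Each camera call takes 0.05 s, during which the arm holds its last target.

## Task

The ratchet clamp on the cutting board is closed on a small cutting die and its pawl is set to tighten. Flip the pawl over to its other side by its small upright post, then swing the clamp's handle back and forth until the moving jaw has backed off the die by at least 20 mm, and let go of the handle.

Things in the scene. Friction and masses are not known exactly. Their poses are not given: they have to be found in the camera images.
- spindle (a point): Vertical axis of the ratchet wheel and handle, 46 mm above the board, at the top of the hub of the fixed grey ratchet clamp (base plate 116 x 236 x 10 mm, bolted down). Its frame is the clamp's: z up, +y from the clamp's jaws past the axis toward the handle; the two jaws lie on the -y side.
- handle_knob (a point): Centre of the upright round black grip knob at the end of the flat steel handle: knob 24 mm across, 42 mm tall (heights 40 to 82 mm above the board), 165 mm from the spindle axis. The handle bar is 22 mm wide, its top 38 mm above the board.
- pawl_post (a point): Centre of the small upright dark steel post on the pawl's thumb lever: 12 mm across, heights 44 to 72 mm above the board, 45 mm from the lever's pivot pin, outward toward the knob. The pin stands on the handle's centre line, 66 mm from the spindle. Seen from above, the post is 11 mm to the clockwise side of that line at tighten (start), 11 mm to the counter-clockwise side at loosen.
- pawl (a joint): Pawl's angle on the handle, rad, counter-clockwise from above: 0 = tighten (start), 0.5 = loosen (stop). An over-centre spring snaps it to either side of 0.25 and holds it; about 2 N on the post flips it, dragging the handle along a little (0.1 rad or so). It may rest at 0.35 to 0.5 when a nose sits on a tooth, and dips as teeth pass.
- ratchet_handle (a joint): Handle's angle, rad, counter-clockwise from above, 0 along the clamp's +y, stops at -0.45 and 0.45; stays where left. Pawl at loosen: counter-clockwise swings open the jaw 16 mm per rad (6 N at the knob), clockwise ones return over teeth 0.39 rad apart (3 N). Up to one tooth of each driving swing is lost, so it takes several swings.
- jaw_face (a point): Centre of the gripping face of the moving jaw (a grey block 116 mm wide, its top 49 mm above the board), 30 mm above the board; a small strip-steel cutting die, 75 x 34 x 30 mm, sits between it and the fixed jaw. The jaw slides toward the spindle (clamp's +y) as it opens; it cannot be pushed by hand, only wound by the ratchet.
- jaw (a joint): How far the jaw has backed off, m: 0 at the start (on the die), 0.036 = end stop.

How it is judged:
By the outcome, as a careful person would: the job done as asked, in the order asked, and still so for the second after the job is handed in, with the robot touching nothing.
It also fails if it takes over 61 s, if anything falls off the work surface, if the arm or the gripper's body presses on something with over 40 N, if the wrist force passes 120 N, or if a joint passes its speed limit or range.

## Working session

There is one attempt and no reset: what is moved stays moved. The work goes in short steps, Python scripts to look and compute and a tool call to move; the robot and the scene stay as the last step left them, time stands still between calls to the robot, and variables do not carry over. Pictures are saved under pics/ and viewed, and the job is handed in when it is done.

Besides the shell and the picture viewer there is one more tool, called after "Emit:" in YAML: its name, and indented under it one key for each argument. jog_arm: Moves the arm, as the interface text tells. Its arguments: {"type":"object","properties":{"steps":{"type":"array"}},"required":["steps"]}

```bash
mkdir -p pics; ls; cat > h.py <<'E'
import numpy as np, cv2
from scipy.spatial.transform import Rotation as R
from workcell import ctrl
def cam(name,obs=None):
    i=ctrl.camera_info(name)
    K=np.array([[i['fx'],0,i['cx']],[0,i['fy'],i['cy']],[0,0,1]]);d=np.array(i['dist'],float)
    if 'T_tool_cam' in i:
        o=obs or ctrl.get_obs()
        T=np.eye(4);T[:3,:3]=R.from_rotvec(o['orientation']).as_matrix();T[:3,3]=o['ee_pos']
        T=T@np.array(i['T_tool_cam'])
        return K,d,T[:3,3],T[:3,:3]
    a=np.array(i['attitude'],float)
    A=a if a.shape==(3,3) else R.from_rotvec(a).as_matrix()
    return K,d,np.array(i['origin'],float),A
def onz(name,uv,z,c=None):
    K,d,o,A=c or cam(name)
    p=cv2.undistortPoints(np.array([[uv]],float),K,d)[0,0]
    r=A@np.array([p[0],p[1],1]); return o+r*(z-o[2])/r[2]
def proj(name,P,c=None):
    K,d,o,A=c or cam(name)
    return cv2.projectPoints(np.array([A.T@(np.array(P,float)-o)]),np.zeros(3),np.zeros(3),K,d)[0][0,0]
def save(name,fn):
    im=ctrl.get_image(name); cv2.imwrite('pics/'+fn,cv2.cvtColor(im,cv2.COLOR_RGB2BGR)); return im
E
python3 - <<'E'
from h import *
np.set_printoptions(precision=1,suppress=True)
for n in ['scene','top','wrist']: print(n,ctrl.camera_info(n))
print(ctrl.get_obs())
c=cam('wrist')
for n in ['scene','top','wrist']:
    save(n,n+'0.png')
    for t,z in [('spindle',46),('handle_knob',61),('pawl_post',58),('jaw_face',30)]:
        for r in ctrl.landmark_of(t,n)[:2]:
            print(n,t,r['p'],np.array(r['uv']),onz(n,r['uv'],z,c if n=='wrist' else None))
E
```

```text
pics
scene {'fx': 421.3765766548134, 'fy': 421.3765766548134, 'cx': 289.2970917865089, 'cy': 209.31655858623998, 'dist': array([-0.,  0.,  0.,  0.,  0.]), 'origin': array([ 49.7, 265.7, 655. ]), 'attitude': array([-1.3,  2.3, -1. ])}
top {'fx': 461.89342226781787, 'fy': 461.89342226781787, 'cx': 277.5367089661858, 'cy': 206.58805913830082, 'dist': array([-0.1,  0. ,  0. ,  0. ,  0. ]), 'origin': array([417.2, -22.8, 918.5]), 'attitude': array([-2.1,  2.2, -0.2])}
wrist {'fx': 304.2787645193867, 'fy': 304.2787645193867, 'cx': 277.91925797558093, 'cy': 209.49003284128355, 'dist': array([-0.,  0.,  0.,  0.,  0.]), 'T_tool_cam': array([[ 0. , -1. , -0.3, 74.4],
       [ 1. ,  0. ,  0. , -0.1],
       [ 0. , -0.3,  1. , 19.9],
       [ 0. ,  0. ,  0. ,  1. ]])}
{'t': 0.0, 'qpos': array([ 1.1,  0.4,  1.6, -0. ,  1.1, -0. ]), 'qvel': array([-0.,  0., -0., -0.,  0.,  0.]), 'joint_torque': array([  0. , -54.5, -27.4,   0.1,   0. ,  -0. ]), 'ee_pos': array([270.5, 563.1, 403.9]), 'orientation': array([-0.7, -3.1,  0. ]), 'ft_force': array([-0.1, -0.4,  0.7]), 'moment': array([-0.,  0., -0.]), 'width': 87.74944802708623}
scene spindle 0.63 [276.  214.3] [588.6 -29.   46. ]
scene handle_knob 0.65 [226.8 255.9] [529.1 108.6  61. ]
scene pawl_post 0.5 [241.6 242.3] [547.1  69.7  58. ]
scene jaw_face 0.74 [314.8 190.5] [ 622.8 -148.4   30. ]
top spindle 0.9 [280.2 213.3] [582.  -37.5  46. ]
top spindle 0.25 [224.2 230.6] [554.2  71.1  46. ]
top handle_knob 0.82 [197.4 246. ] [525.5 120.5  61. ]
top pawl_post 0.61 [333.9 193.1] [ 613.5 -142.2   58. ]
top pawl_post 0.53 [224.5 231.3] [550.9  69.3  58. ]
top jaw_face 0.6 [335.4 193.1] [ 619.7 -149.    30. ]
```

View pics/scene0.png

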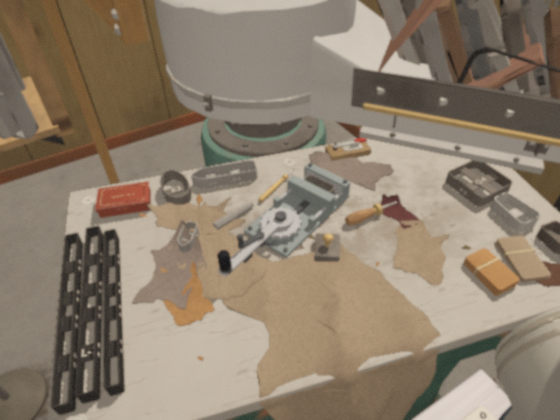

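View pics/top0.png

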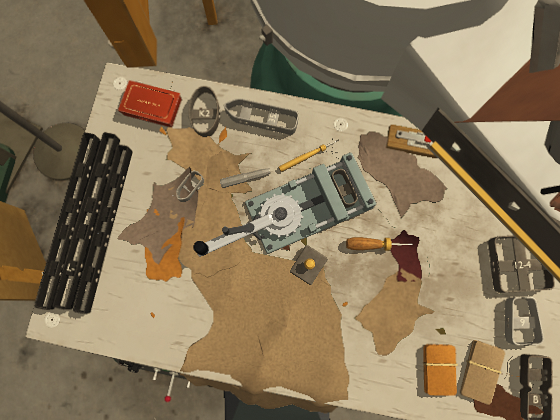

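```bash
python3 - <<'E'
from h import *
a=cv2.imread('pics/top0.png')[140:270,170:390]; cv2.imwrite('pics/top0c.png',cv2.resize(a,None,fx=3.6,fy=3.6,interpolation=cv2.INTER_CUBIC))
a=cv2.imread('pics/scene0.png')[150:280,190:370]; cv2.imwrite('pics/scene0c.png',cv2.resize(a,None,fx=4.2,fy=4.2,interpolation=cv2.INTER_CUBIC))
E
```

```text
(no output)
```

View pics/top0c.png

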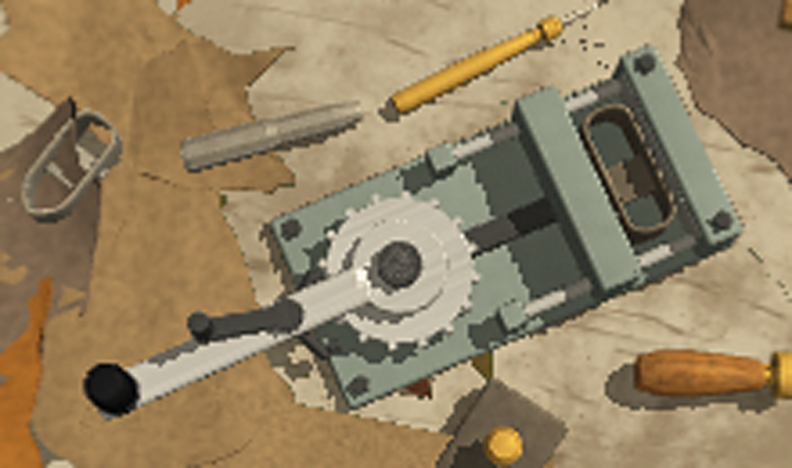

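View pics/scene0c.png

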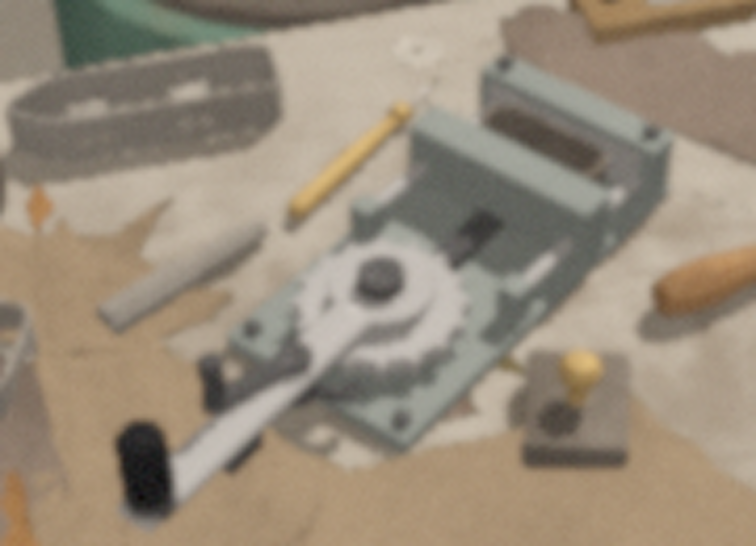

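View pics/wrist0.png

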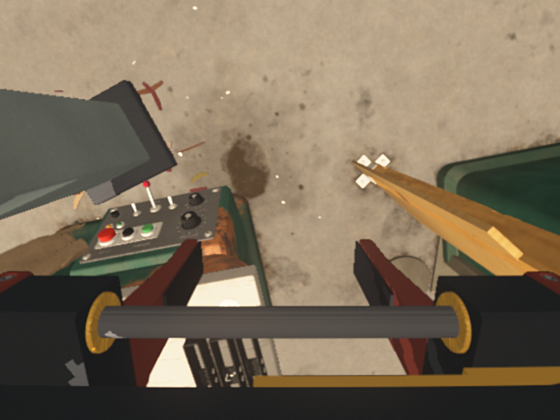

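```bash
python3 - <<'E'
from h import *
np.set_printoptions(precision=1,suppress=True)
def ray(n,uv):
    o=cam(n)[2]; p=onz(n,uv,0); r=p-o; return o,r/np.linalg.norm(r)
def tri(a,b):
    M=0;v=0
    for o,r in(ray('top',a),ray('scene',b)):
        P=np.eye(3)-np.outer(r,r);M=M+P;v=v+P@o
    x=np.linalg.solve(M,v); return x,[np.linalg.norm((np.eye(3)-np.outer(r,r))@(x-o)) for o,r in(ray('top',a),ray('scene',b))]
c=lambda u,v:(170+u/3.6,140+v/3.6); s=lambda u,v:(190+u/4.2,150+v/4.2)
for n,a,b,z in [('spin',(400,265),(380,275),46),('knobtop',(111,388),(145,435),82),('posttop',(200,325),(210,362),72),('bolt1',(290,229),(252,328),12),('bolt2',(358,386),(400,420),12),('bolt3',(645,63),(506,64),50),('bolt4',(722,220),(652,134),50)]:
    x,e=tri(c(*a),s(*b)); print(n,x,e,'top@z',onz('top',c(*a),z),'scene@z',onz('scene',s(*b),z))
print(cam('scene')[3],cam('top')[2],R.from_rotvec(ctrl.get_obs()['orientation']).as_matrix())
E
```

```text
spin [582.9 -38.   42.6] [np.float64(1.5850617498083064), np.float64(1.5850617498083004)] top@z [581.3 -39.2  46. ] scene@z [580.9 -35.1  46. ]
knobtop [520.6 112.9  78.6] [np.float64(1.8671556521215635), np.float64(1.867155652121408)] top@z [519.2 110.8  82. ] scene@z [519.1 115.3  82. ]
posttop [552.   67.6  68.9] [np.float64(1.7532486614749223), np.float64(1.7532486614748768)] top@z [550.6  65.8  72. ] scene@z [550.6  70.   72. ]
bolt1 [611.9  20.8  11.2] [np.float64(0.684918110331964), np.float64(0.6849181103319899)] top@z [611.4  20.2  12. ] scene@z [611.7  21.7  12. ]
bolt2 [522.6 -12.3   9.8] [np.float64(1.0775040812929364), np.float64(1.0775040812929682)] top@z [521.7 -13.2  12. ] scene@z [521.6 -10.5  12. ]
bolt3 [ 687.1 -179.4   45.6] [np.float64(0.5541430552537883), np.float64(0.5541430552538265)] top@z [ 685.4 -179.    50. ] scene@z [ 682.8 -175.7   50. ]
bolt4 [ 597.3 -213.3   44.8] [np.float64(0.809817873758117), np.float64(0.8098178737581049)] top@z [ 595.7 -212.8   50. ] scene@z [ 593.1 -208.5   50. ]
[[-0.5 -0.6  0.6]
 [-0.9  0.4 -0.4]
 [-0.  -0.7 -0.7]] [417.2 -22.8 918.5] [[-0.9  0.4  0. ]
 [ 0.4  0.9  0. ]
 [-0.   0.  -1. ]]
```

```bash
python3 - <<'E'
from h import *
np.set_printoptions(precision=4,suppress=True)
o=ctrl.get_obs(); Rm=R.from_rotvec(o['orientation']).as_matrix(); print(o['orientation'],Rm,o['ee_pos'])
S=np.array([581.5,-38]);
yaw=np.degrees(np.arctan2(Rm[1,1],Rm[0,1]));print('y axis angle',yaw,'turn about tool z',yaw-22.3)
u=np.array([np.cos(np.radians(112.3)),np.sin(np.radians(112.3))]); cw=np.array([u[1],-u[0]])
post=np.array([550.4,68]); tgt=np.r_[post+cw*34,330]
print(tgt, Rm.T@(tgt-o['ee_pos']), (Rm.T@(tgt-o['ee_pos']))/20)
E
```

```text
[0.6975 3.0631 0.0002] [[-0.9014  0.433   0.0001]
 [ 0.433   0.9014  0.0001]
 [-0.      0.0001 -1.    ]] [270.5941 563.3943 404.7241]
y axis angle 64.3437042499039 turn about tool z 42.0437042499039
[581.8571  80.9015 330.    ] [-489.479 -300.163   74.7  ] [-24.474  -15.0082   3.735 ]
```

Emit:
jog_arm:
  steps:
    - [[-0.0245, -0.015, 0, 0, 0, 0, 1], [-0.0245, -0.015, 0, 0, 0, 0, 1], [-0.0245, -0.015, 0, 0, 0, 0, 1], [-0.0245, -0.015, 0, 0, 0, 0, 1], [-0.0245, -0.015, 0, 0, 0, 0, 1], [-0.0245, -0.015, 0, 0, 0, 0, 1], [-0.0245, -0.015, 0, 0, 0, 0, 1], [-0.0245, -0.015, 0, 0, 0, 0, 1], [-0.0245, -0.015, 0, 0, 0, 0, 1], [-0.0245, -0.015, 0, 0, 0, 0, 1], [-0.0245, -0.015, 0.0075, 0, 0, 0, 1], [-0.0245, -0.015, 0.0075, 0, 0, 0, 1], [-0.0245, -0.015, 0.0075, 0, 0, 0, 1], [-0.0245, -0.015, 0.0075, 0, 0, 0, 1], [-0.0245, -0.015, 0.0075, 0, 0, 0, 1], [-0.0245, -0.015, 0.0075, 0, 0, 0, 1], [-0.0245, -0.015, 0.0075, 0, 0, 0, 1], [-0.0245, -0.015, 0.0075, 0, 0, 0, 1], [-0.0245, -0.015, 0.0075, 0, 0, 0, 1], [-0.0245, -0.015, 0.0075, 0, 0, 0, 1]]

```text
t: 2.42
ee_pos: [583.1, 79.5, 329.4]
orientation: [0.698, 3.063, 0.0]
ft_force: [0.2, 0.1, 0.1]
width: 0.4
```

Emit:
jog_arm:
  steps:
    - [[0, 0, 0, 0, 0, 6, 1], [0, 0, 0, 0, 0, 6, 1], [0, 0, 0, 0, 0, 6, 1], [0, 0, 0, 0, 0, 6, 1], [0, 0, 0, 0, 0, 6, 1], [0, 0, 0, 0, 0, 6, 1], [0, 0, 0, 0, 0, 6, 1], [0, 0, 0, 0, 0, 0, 1], [0, 0, 0, 0, 0, 0, 1]]

```text
t: 3.17
ee_pos: [582.4, 80.8, 329.7]
orientation: [1.745, 2.612, 0.0]
ft_force: [0.3, 0.5, 0.3]
width: 0.5
```

```bash
cat > look.py <<'E'
from h import *
import sys
np.set_printoptions(precision=1,suppress=True)
tag=sys.argv[1]
o=ctrl.get_obs(); c=cam('wrist',o); Rm=R.from_rotvec(o['orientation']).as_matrix()
print('t',o['t'],'ee',o['ee_pos'],'yang',np.degrees(np.arctan2(Rm[1,1],Rm[0,1])),'tilt',Rm[:,2],'F',o['ft_force'],'w',o['width'],'q',np.round(o['qpos'],2))
for n in sys.argv[2:]:
    im=save(n,n+tag+'.png'); cc=c if n=='wrist' else None
    for t,z in [('spindle',46),('handle_knob',61),('pawl_post',58),('jaw_face',30)]:
        for r in ctrl.landmark_of(t,n)[:2]:
            if r['p']>.3: print(n,t,r['p'],np.array(r['uv']),onz(n,r['uv'],z,cc))
    if n=='top':
        a=cv2.imread('pics/top%s.png'%tag)[140:270,170:390]; cv2.imwrite('pics/top%sc.png'%tag,cv2.resize(a,None,fx=3.6,fy=3.6,interpolation=cv2.INTER_CUBIC))
E
python3 look.py 1 top wrist
```

```text
t 3.1667 ee [582.4  80.8 329.7] yang 22.520836923491704 tilt [ 0. -0. -1.] F [0.3 0.5 0.3] w 0.488422411927155 q [ 0.1  0.5  1.8 -0.   0.9 -0.3]
top spindle 0.69 [281.5 210.8] [586.7 -40.3  46. ]
top jaw_face 0.84 [339.  189.2] [ 627.2 -156.8   30. ]
wrist handle_knob 0.81 [226.1 147.9] [522.  116.3  61. ]
wrist pawl_post 0.93 [242.9 212.5] [553.7  69.9  58. ]
```

View pics/wrist1.png

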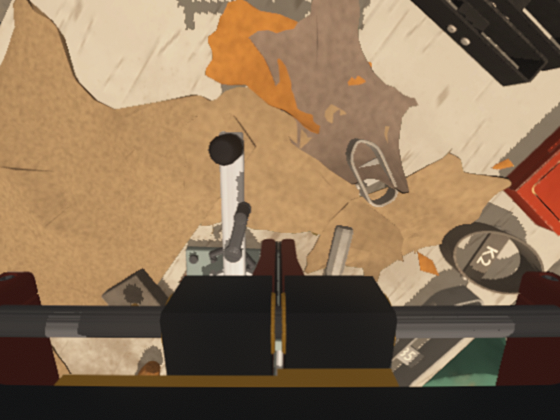

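View pics/top1.png

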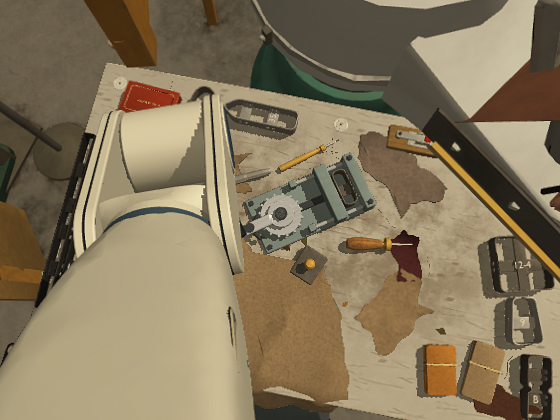

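Emit:
jog_arm:
  steps:
    - [[0, 0, 0.012, 0, 0, 0, 1], [0, 0, 0.012, 0, 0, 0, 1], [0, 0, 0.012, 0, 0, 0, 1], [0, 0, 0.012, 0, 0, 0, 1], [0, 0, 0.012, 0, 0, 0, 1], [0, 0, 0.012, 0, 0, 0, 1], [0, 0, 0.012, 0, 0, 0, 1], [0, 0, 0.012, 0, 0, 0, 1], [0, 0, 0, 0, 0, 0, 1]]

```text
t: 4.42
ee_pos: [581.4, 80.7, 230.8]
orientation: [-1.747, -2.607, 0.004]
ft_force: [-0.6, -0.4, -0.7]
width: 0.3
```

```bash
python3 look.py 2 wrist
```

```text
t 4.4167 ee [581.4  80.7 230.8] yang 22.338060666688527 tilt [-0. -0. -1.] F [-0.6 -0.4 -0.7] w 0.33087452009213314 q [ 0.1  0.6  1.8  0.   0.7 -0.3]
wrist handle_knob 0.88 [196.2 166.2] [522.3 115.3  61. ]
wrist pawl_post 0.75 [225.8 263.5] [553.6  69.9  58. ]
```

View pics/wrist2.png

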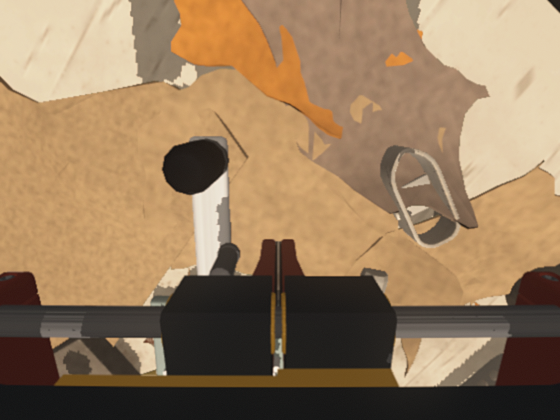

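Emit:
jog_arm:
  steps:
    - [[0, -0.004, 0, 0, 0, 0, 1], [0, -0.004, 0, 0, 0, 0, 1], [0, -0.004, 0, 0, 0, 0, 1], [0, -0.004, 0, 0, 0, 0, 1], [0, -0.004, 0, 0, 0, 0, 1], [0, -0.004, 0, 0, 0, 0, 1], [0, -0.004, 0, 0, 0, 0, 1], [0, 0, 0, 0, 0, 0, 1]]

```text
t: 5.33
ee_pos: [555.4, 69.8, 233.5]
orientation: [-1.748, -2.609, 0.002]
ft_force: [-0.1, -0.5, -0.3]
width: 0.4
```

```bash
python3 look.py 3 wrist
```

```text
t 5.3333 ee [555.4  69.8 233.5] yang 22.34594612359451 tilt [-0. -0. -1.] F [-0.1 -0.5 -0.3] w 0.3532561519867675 q [ 0.1  0.6  1.9 -0.   0.7 -0.3]
wrist handle_knob 0.59 [253.1 163.1] [522.1 116.2  61. ]
wrist pawl_post 0.74 [242.4 258. ] [535.4  64.4  58. ]
wrist pawl_post 0.45 [253.9 162.4] [522.2 116.2  58. ]
```

View pics/wrist3.png

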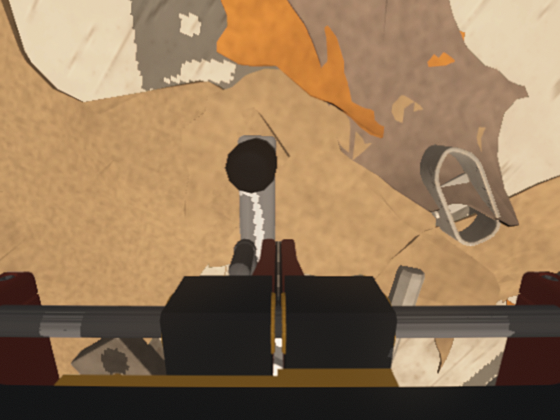

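Emit:
jog_arm:
  steps:
    - [[0, 0.004, -0.005, 0, 0, 0, 1], [0, 0.004, -0.01, 0, 0, 0, 1], [0, 0, -0.02, 0, 0, 0, 1], [0, 0, -0.02, 0, 0, 0, 1], [0, 0, -0.02, 0, 0, 0, 1], [0, 0, -0.015, 0, 0, 0, 0], [0.011, -0.0046, 0, 0, 0, 0, 0], [0.011, -0.0046, 0, 0, 0, 0, 0], [0.011, -0.0046, 0, 0, 0, 0, 0], [0.011, -0.0046, 0, 0, 0, 0, 0], [0.011, -0.0046, 0, 0, 0, 0, 0], [0, 0, 0, 0, 0, 0, 0]]

```text
t: 6.58
ee_pos: [519.5, 116.9, 322.7]
orientation: [-1.745, -2.609, 0.003]
ft_force: [-0.5, -0.2, -1.0]
width: 42.5
```

```bash
python3 look.py 4 wrist top
```

```text
t 6.5833 ee [519.5 116.9 322.7] yang 22.44849207529396 tilt [-0. -0. -1.] F [-0.5 -0.2 -1. ] w 42.46013828909764 q [ 0.2  0.4  1.9  0.   0.8 -0.2]
wrist spindle 0.95 [280.3 367.1] [584.  -35.9  46. ]
wrist handle_knob 0.95 [282.6 221.1] [523.2 114.8  61. ]
wrist pawl_post 0.69 [275.  275.5] [537.   64.5  58. ]
top spindle 0.77 [281.8 213.8] [580.8 -40.5  46. ]
top handle_knob 0.95 [200.9 246.7] [523.8 113.9  61. ]
top pawl_post 0.51 [228.7 239.1] [535.7  61.9  58. ]
top jaw_face 0.96 [335.2 191.2] [ 623.6 -148.9   30. ]
```

View pics/wrist4.png

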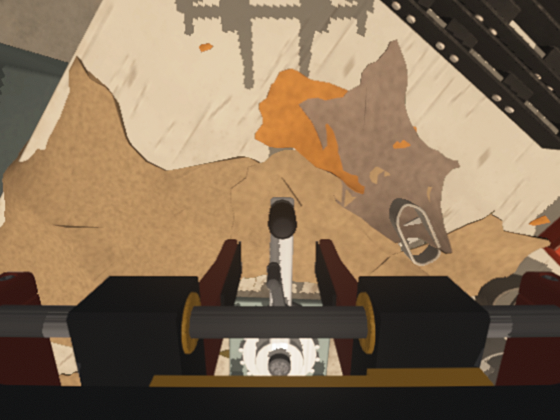

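View pics/top4c.png

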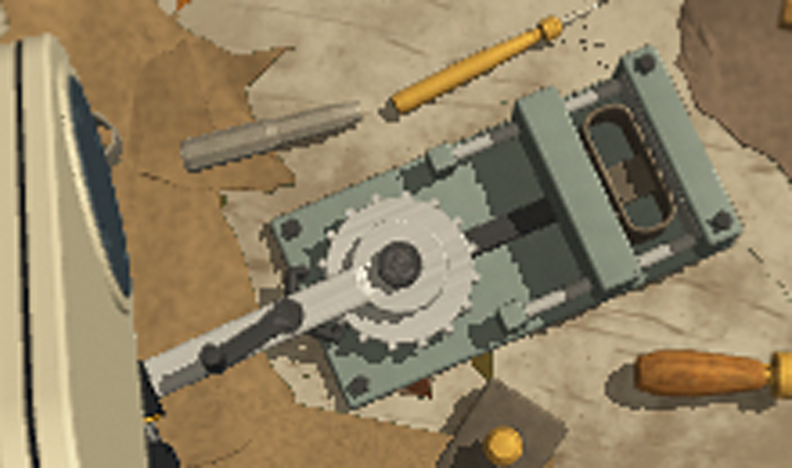

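Emit:
jog_arm:
  steps:
    - [[-0.0028, 0.0005, 0.0115, 0, 0, 0, 0], [0, 0, 0.0115, 0, 0, 0, 0], [0, 0, 0.0115, 0, 0, 0, 0], [0, 0, 0.0115, 0, 0, 0, 0], [0, 0, 0.0115, 0, 0, 0, 0], [0, 0, 0.0115, 0, 0, 0, 0], [0, 0, 0.0115, 0, 0, 0, 0], [0, 0, 0.0115, 0, 0, 0, 0], [0, 0, 0, 0, 0, 0, 0.32], [0, 0, 0, 0, 0, 0, 0.32], [0, 0, 0, 0, 0, 0, 0.32]]

```text
t: 8.0
ee_pos: [523.4, 113.0, 231.8]
orientation: [1.749, 2.61, 0.0]
ft_force: [0.6, 0.4, 0.4]
width: 30.5
```

```bash
python3 look.py 5 wrist top; python3 - <<'E'
from h import *
for d in (2,3): 
  a=np.radians(d);c=2*164*np.sin(a/2);print(d,c*np.cos(a/2),c*np.sin(a/2))
E
```

```text
t 8.0 ee [523.4 113.  231.8] yang 22.34086131594448 tilt [ 0.  0. -1.] F [0.6 0.4 0.4] w 30.471809623224857 q [ 0.2  0.6  1.9  0.   0.7 -0.2]
wrist handle_knob 0.68 [282.2 262.7] [524.4 115.6  61. ]
wrist pawl_post 0.73 [267.4 340.4] [536.3  63.9  58. ]
top spindle 0.83 [283.4 209.7] [588.7 -44.   46. ]
top pawl_post 0.76 [228.3 241.1] [532.   62.8  58. ]
top jaw_face 0.73 [336.7 188.9] [ 628.1 -152.3   30. ]
2 5.723517459210159 0.09990436886830026
3 8.583096823842789 0.22475630024988472
```

View pics/wrist5.png

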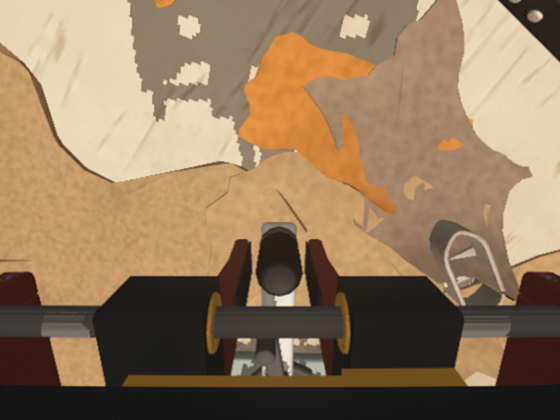

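Emit:
jog_arm:
  steps:
    - [[-0.0002, 0.0086, 0, 0, 0, 3, 0.32], [-0.0002, 0.0086, 0, 0, 0, 3, 0.32], [-0.0002, 0.0086, 0, 0, 0, 3, 0.32], [-0.0002, 0.0086, 0, 0, 0, 3, 0.32], [-0.0002, 0.0086, 0, 0, 0, 3, 0.32], [-0.0002, 0.0086, 0, 0, 0, 3, 0.32], [-0.0002, 0.0086, 0, 0, 0, 3, 0.32], [-0.0002, 0.0086, 0, 0, 0, 3, 0.32], [-0.0001, 0.0057, 0, 0, 0, 2, 0.32], [0, 0, 0, 0, 0, 0, 0.32], [0, 0, 0, 0, 0, 0, 0.32]]

```text
t: 9.42
ee_pos: [596.1, 125.1, 231.5]
orientation: [-2.29, -2.151, -0.0]
ft_force: [-0.5, 0.4, -0.8]
width: 30.0
```

```bash
python3 look.py 6 wrist top
```

```text
t 9.4167 ee [596.1 125.1 231.5] yang -3.5999864529894334 tilt [ 0.  0. -1.] F [-0.5  0.4 -0.8] w 30.016514594118355 q [0.2 0.6 1.8 0.  0.8 0.2]
wrist handle_knob 0.91 [275.3 262.3] [594.2 127.3  61. ]
wrist pawl_post 0.66 [267.8 340.8] [586.3  74.9  58. ]
top pawl_post 0.67 [222.  212.5] [587.2  72.9  58. ]
top jaw_face 0.86 [334.5 193.3] [ 619.4 -147.2   30. ]
```

View pics/wrist6.png

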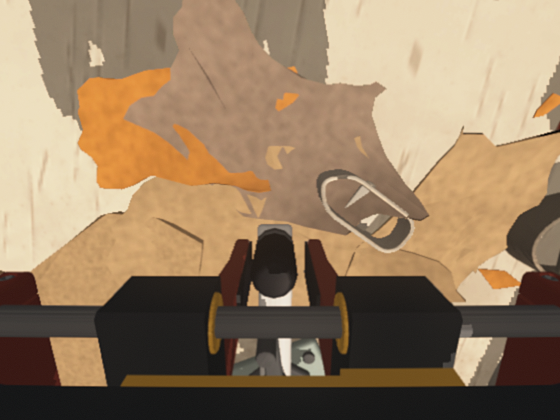

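View pics/top6c.png

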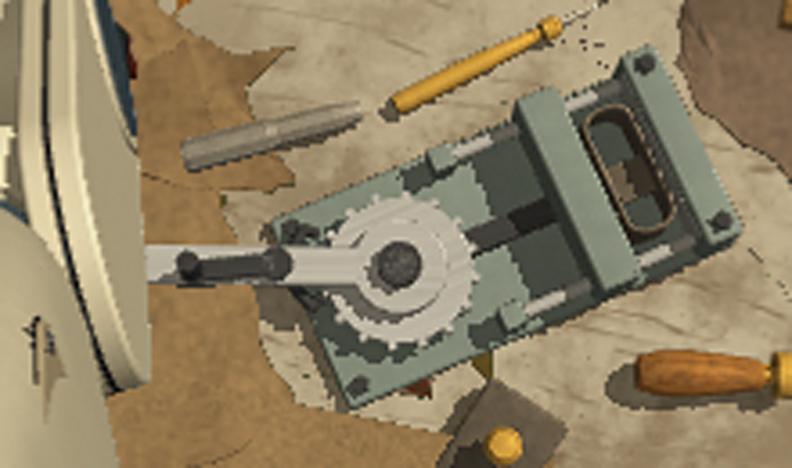

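Emit:
jog_arm:
  steps:
    - [[-0.0002, -0.0086, 0, 0, 0, -3, 0.32], [-0.0002, -0.0086, 0, 0, 0, -3, 0.32], [-0.0002, -0.0086, 0, 0, 0, -3, 0.32], [-0.0002, -0.0086, 0, 0, 0, -3, 0.32], [-0.0002, -0.0086, 0, 0, 0, -3, 0.32], [-0.0002, -0.0086, 0, 0, 0, -3, 0.32], [-0.0002, -0.0086, 0, 0, 0, -3, 0.32], [-0.0002, -0.0086, 0, 0, 0, -3, 0.32], [-0.0002, -0.0086, 0, 0, 0, -3, 0.32], [-0.0002, -0.0086, 0, 0, 0, -3, 0.32], [-0.0002, -0.0086, 0, 0, 0, -3, 0.32], [-0.0002, -0.0086, 0, 0, 0, -3, 0.32], [-0.0003, -0.0086, 0, 0, 0, -3, 0.32], [-0.0003, -0.0086, 0, 0, 0, -3, 0.32], [-0.0003, -0.0086, 0, 0, 0, -3, 0.32], [-0.0003, -0.0086, 0, 0, 0, -3, 0.32], [0, 0, 0, 0, 0, 0, 0.32]]

```text
t: 11.33
ee_pos: [470.6, 78.6, 232.1]
orientation: [1.216, 2.896, 0.002]
ft_force: [0.4, 2.3, 0.5]
width: 30.3
```

```bash
python3 look.py 7 wrist top
```

```text
t 11.3333 ee [470.6  78.6 232.1] yang 44.44515079550428 tilt [ 0.  0. -1.] F [0.4 2.3 0.5] w 30.292026228869407 q [ 0.1  0.5  2.   0.   0.6 -0.6]
wrist handle_knob 0.73 [282.6 262.9] [471.   81.7  61. ]
wrist pawl_post 0.83 [263.4 341.2] [500.1  36.1  58. ]
wrist pawl_post 0.62 [283.6 259.9] [471.2  82.4  58. ]
top spindle 0.91 [281.7 213.4] [581.6 -40.4  46. ]
top pawl_post 0.61 [241.8 257.1] [500.7  38.7  58. ]
top jaw_face 0.81 [332.2 194.2] [ 617.8 -142.5   30. ]
```

View pics/wrist7.png

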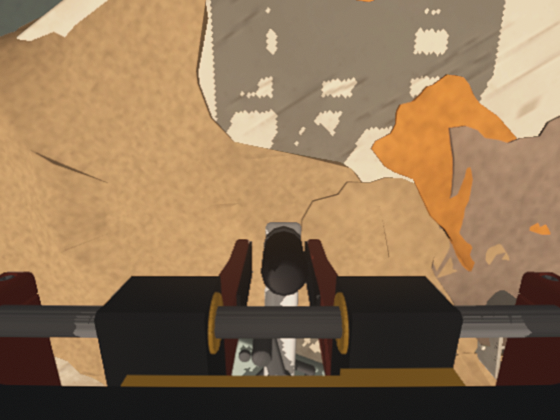

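View pics/top7c.png

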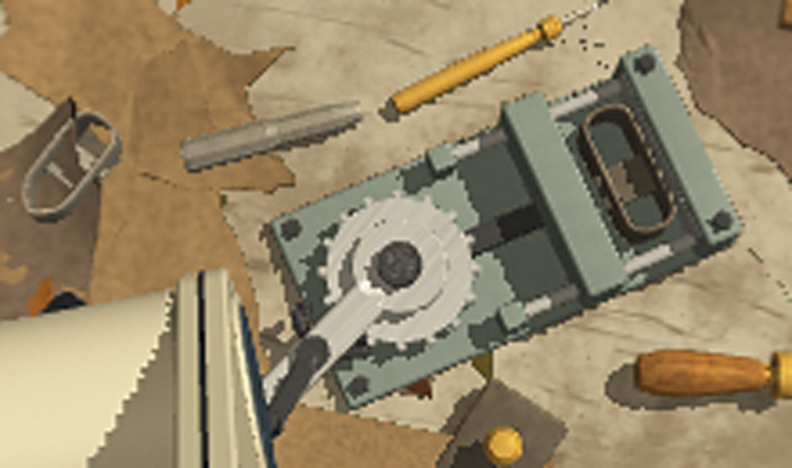

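Emit:
jog_arm:
  steps:
    - [[-0.0002, 0.0086, 0, 0, 0, 3, 0.32], [-0.0002, 0.0086, 0, 0, 0, 3, 0.32], [-0.0002, 0.0086, 0, 0, 0, 3, 0.32], [-0.0002, 0.0086, 0, 0, 0, 3, 0.32], [-0.0002, 0.0086, 0, 0, 0, 3, 0.32], [-0.0002, 0.0086, 0, 0, 0, 3, 0.32], [-0.0002, 0.0086, 0, 0, 0, 3, 0.32], [-0.0002, 0.0086, 0, 0, 0, 3, 0.32], [-0.0002, 0.0086, 0, 0, 0, 3, 0.32], [-0.0002, 0.0086, 0, 0, 0, 3, 0.32], [-0.0002, 0.0086, 0, 0, 0, 3, 0.32], [-0.0002, 0.0086, 0, 0, 0, 3, 0.32], [-0.0003, 0.0086, 0, 0, 0, 3, 0.32], [-0.0003, 0.0086, 0, 0, 0, 3, 0.32], [-0.0003, 0.0086, 0, 0, 0, 3, 0.32], [-0.0003, 0.0086, 0, 0, 0, 3, 0.32], [0, 0, 0, 0, 0, 0, 0.32], [0, 0, 0, 0, 0, 0, 0.32]]

```text
t: 13.33
ee_pos: [595.9, 125.0, 231.3]
orientation: [-2.29, -2.151, 0.001]
ft_force: [-0.4, -0.8, 0.1]
width: 30.3
```

```bash
python3 look.py 8 wrist top
```

```text
t 13.3333 ee [595.9 125.  231.3] yang -3.5838278368406806 tilt [-0. -0. -1.] F [-0.4 -0.8  0.1] w 30.348906058702475 q [ 0.2  0.6  1.8 -0.   0.8  0.2]
wrist handle_knob 0.83 [277.2 261.4] [594.9 127.8  61. ]
top spindle 0.62 [281.6 212.9] [582.6 -40.2  46. ]
top pawl_post 0.61 [222.6 215.8] [580.8  72.   58. ]
top jaw_face 0.75 [332.7 193.1] [ 620.  -143.7   30. ]
top jaw_face 0.41 [279.3 209.9] [591.9 -36.4  30. ]
```

View pics/wrist8.png

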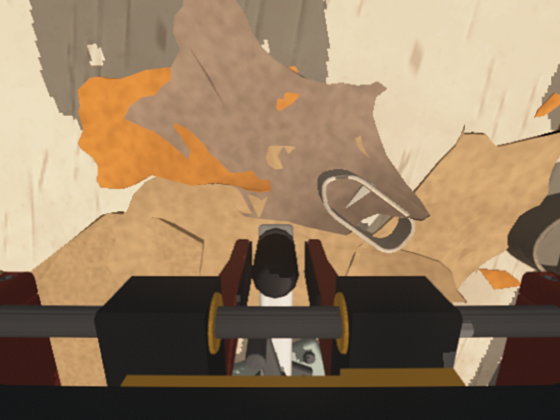

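View pics/top8c.png

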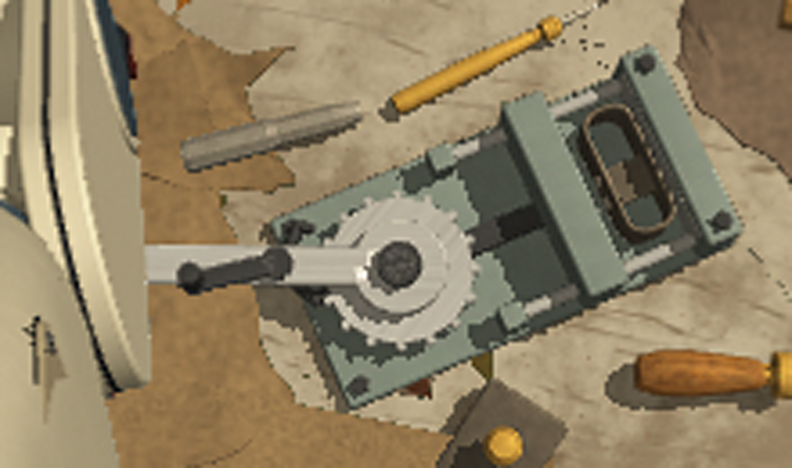

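Jaw held its place on the return (corner still at about crop (505,104)). Second driving swing.

Emit:
jog_arm:
  steps:
    - [[-0.0002, -0.0086, 0, 0, 0, -3, 0.32], [-0.0002, -0.0086, 0, 0, 0, -3, 0.32], [-0.0002, -0.0086, 0, 0, 0, -3, 0.32], [-0.0002, -0.0086, 0, 0, 0, -3, 0.32], [-0.0002, -0.0086, 0, 0, 0, -3, 0.32], [-0.0002, -0.0086, 0, 0, 0, -3, 0.32], [-0.0002, -0.0086, 0, 0, 0, -3, 0.32], [-0.0002, -0.0086, 0, 0, 0, -3, 0.32], [-0.0002, -0.0086, 0, 0, 0, -3, 0.32], [-0.0002, -0.0086, 0, 0, 0, -3, 0.32], [-0.0002, -0.0086, 0, 0, 0, -3, 0.32], [-0.0002, -0.0086, 0, 0, 0, -3, 0.32], [-0.0003, -0.0086, 0, 0, 0, -3, 0.32], [-0.0003, -0.0086, 0, 0, 0, -3, 0.32], [-0.0003, -0.0086, 0, 0, 0, -3, 0.32], [-0.0003, -0.0086, 0, 0, 0, -3, 0.32], [0, 0, 0, 0, 0, 0, 0.32]]

```text
t: 15.25
ee_pos: [470.6, 78.6, 232.1]
orientation: [1.216, 2.896, 0.002]
ft_force: [0.3, 1.4, -0.2]
width: 29.6
```

```bash
python3 look.py 9 wrist top
```

```text
t 15.25 ee [470.6  78.6 232.1] yang 44.4496984666265 tilt [ 0.  0. -1.] F [ 0.3  1.4 -0.2] w 29.55769932498648 q [ 0.1  0.5  2.   0.   0.6 -0.6]
wrist handle_knob 0.79 [287.5 258.5] [471.1  85.4  61. ]
wrist pawl_post 0.89 [263.  343.2] [500.8  34.9  58. ]
top spindle 0.91 [283.6 209.8] [588.5 -44.4  46. ]
top pawl_post 0.69 [243.6 256.7] [501.3  35.3  58. ]
top jaw_face 0.67 [327.1 193.8] [ 619.2 -132.5   30. ]
```

View pics/top9c.png

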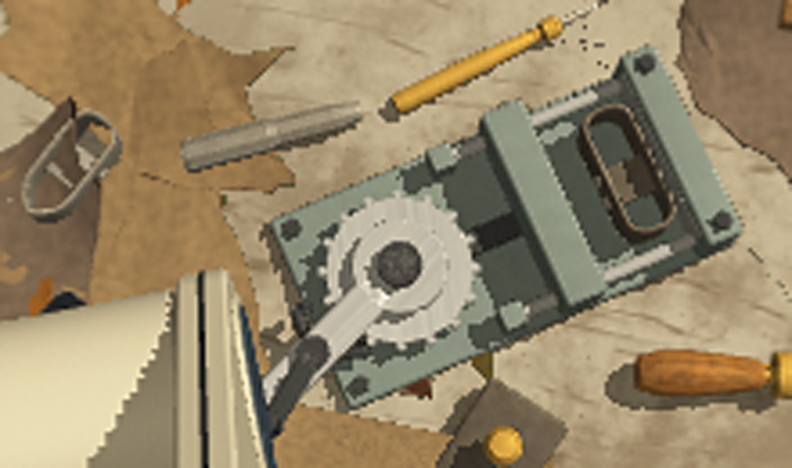

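Emit:
jog_arm:
  steps:
    - [[-0.0002, 0.0086, 0, 0, 0, 3, 0.32], [-0.0002, 0.0086, 0, 0, 0, 3, 0.32], [-0.0002, 0.0086, 0, 0, 0, 3, 0.32], [-0.0002, 0.0086, 0, 0, 0, 3, 0.32], [-0.0002, 0.0086, 0, 0, 0, 3, 0.32], [-0.0002, 0.0086, 0, 0, 0, 3, 0.32], [-0.0002, 0.0086, 0, 0, 0, 3, 0.32], [-0.0002, 0.0086, 0, 0, 0, 3, 0.32], [-0.0002, 0.0086, 0, 0, 0, 3, 0.32], [-0.0002, 0.0086, 0, 0, 0, 3, 0.32], [-0.0002, 0.0086, 0, 0, 0, 3, 0.32], [-0.0002, 0.0086, 0, 0, 0, 3, 0.32], [-0.0003, 0.0086, 0, 0, 0, 3, 0.32], [-0.0003, 0.0086, 0, 0, 0, 3, 0.32], [-0.0003, 0.0086, 0, 0, 0, 3, 0.32], [-0.0003, 0.0086, 0, 0, 0, 3, 0.32], [0, 0, 0, 0, 0, 0, 0.32], [0, 0, 0, 0, 0, 0, 0.32]]

```text
t: 17.25
ee_pos: [595.8, 125.0, 231.2]
orientation: [-2.289, -2.151, 0.001]
ft_force: [-0.2, -0.1, 0.0]
width: 29.9
```

```bash
python3 look.py 10 wrist top
```

```text
t 17.25 ee [595.8 125.  231.2] yang -3.581308140080832 tilt [-0. -0. -1.] F [-0.2 -0.1  0. ] w 29.85762327647748 q [ 0.2  0.6  1.8 -0.   0.8  0.2]
wrist handle_knob 0.87 [275.8 262.2] [594.1 127.3  61. ]
wrist pawl_post 0.89 [255.8 343.9] [578.6  73.2  58. ]
top spindle 0.6 [283.5 212.1] [584. -44.  46.]
top handle_knob 0.35 [282.9 213.3] [578.9 -42.3  61. ]
top pawl_post 0.63 [223.7 216. ] [580.3  69.9  58. ]
top jaw_face 0.65 [325.  196.2] [ 614.5 -128.    30. ]
```

View pics/top10c.png

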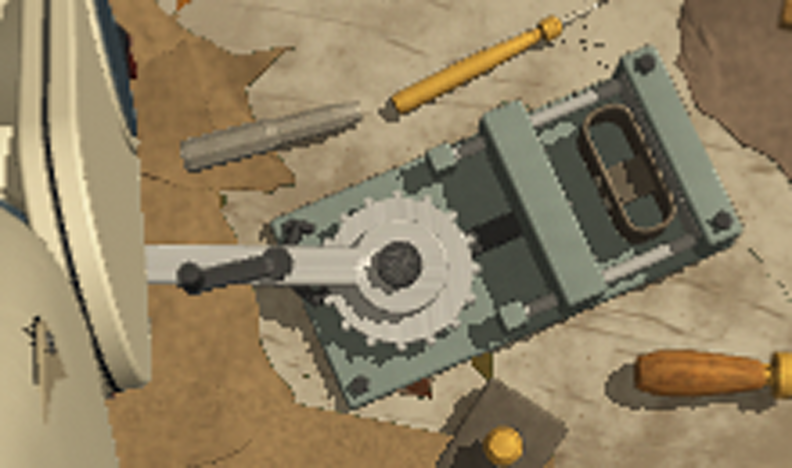

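Emit:
jog_arm:
  steps:
    - [[-0.0002, -0.0086, 0, 0, 0, -3, 0.32], [-0.0002, -0.0086, 0, 0, 0, -3, 0.32], [-0.0002, -0.0086, 0, 0, 0, -3, 0.32], [-0.0002, -0.0086, 0, 0, 0, -3, 0.32], [-0.0002, -0.0086, 0, 0, 0, -3, 0.32], [-0.0002, -0.0086, 0, 0, 0, -3, 0.32], [-0.0002, -0.0086, 0, 0, 0, -3, 0.32], [-0.0002, -0.0086, 0, 0, 0, -3, 0.32], [-0.0002, -0.0086, 0, 0, 0, -3, 0.32], [-0.0002, -0.0086, 0, 0, 0, -3, 0.32], [-0.0002, -0.0086, 0, 0, 0, -3, 0.32], [-0.0002, -0.0086, 0, 0, 0, -3, 0.32], [-0.0003, -0.0086, 0, 0, 0, -3, 0.32], [-0.0003, -0.0086, 0, 0, 0, -3, 0.32], [0, 0, 0, 0, 0, 0, 0.32]]

```text
t: 19.0
ee_pos: [483.4, 90.2, 232.1]
orientation: [1.365, 2.828, 0.002]
ft_force: [0.9, 2.1, -0.0]
width: 30.0
```

```bash
python3 look.py 11 wrist top
```

```text
t 19.0 ee [483.4  90.2 232.1] yang 38.46559172514848 tilt [ 0.  0. -1.] F [ 0.9  2.1 -0. ] w 30.0393904272751 q [ 0.2  0.5  2.   0.   0.6 -0.5]
wrist handle_knob 0.67 [282.5 263.2] [484.2  93.   61. ]
wrist pawl_post 0.64 [263.1 341.3] [508.2  44.6  58. ]
top spindle 0.65 [281.2 213.8] [580.9 -39.4  46. ]
top pawl_post 0.65 [236.3 250.8] [513.   48.5  58. ]
top jaw_face 0.68 [320.7 198.6] [ 610.2 -119.1   30. ]
```

View pics/top11c.png

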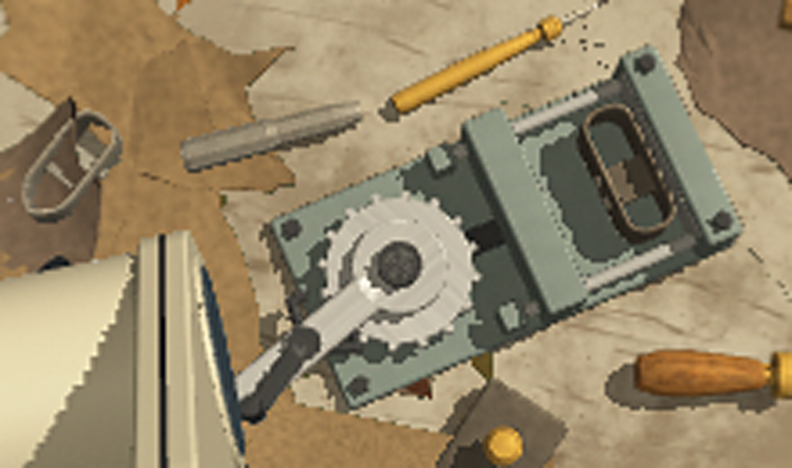

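View pics/wrist11.png

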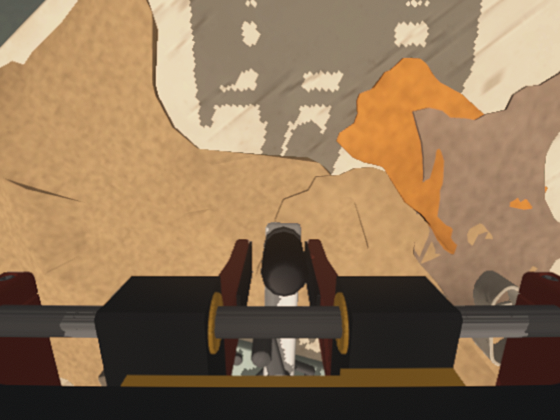

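Emit:
jog_arm:
  steps:
    - [[0, 0, 0, 0, 0, 0, 0], [0, 0, 0, 0, 0, 0, 0], [0, 0, 0, 0, 0, 0, 0], [0, 0, 0, 0, 0, 0, 0], [0, 0, -0.01, 0, 0, 0, 0], [0, 0, -0.015, 0, 0, 0, 0], [0, 0, -0.02, 0, 0, 0, 0], [0, 0, -0.02, 0, 0, 0, 0], [0, 0, -0.02, 0, 0, 0, 0], [0, 0, -0.02, 0, 0, 0, 0], [0, 0, -0.02, 0, 0, 0, 0], [0, 0, 0, 0, 0, 0, 0], [0, 0, 0, 0, 0, 0, 0]]

```text
t: 20.58
ee_pos: [483.8, 90.2, 358.1]
orientation: [1.368, 2.826, 0.003]
ft_force: [0.4, 0.5, -0.8]
width: 44.2
```

```bash
python3 look.py 12 wrist top; python3 - <<'E'
from h import *
c=lambda u,v:(170+u/3.6,140+v/3.6)
a=onz('top',c(517,98),49);b=onz('top',c(467,120),49);print(a,b,np.linalg.norm(a-b))
# image registration of jaw block: top0 vs top12 
A=cv2.imread('pics/top0.png');B=cv2.imread('pics/top12.png')
for (x0,x1,y0,y1) in [(310,350,162,222)]:
    best=None
    # template of far part of the jaw block
E
```

```text
t 20.5833 ee [483.8  90.2 358.1] yang 38.34339642135357 tilt [ 0.  0. -1.] F [ 0.4  0.5 -0.8] w 44.19512648818193 q [ 0.2  0.3  2.  -0.   0.9 -0.5]
wrist spindle 0.57 [278.9 337.3] [583.3 -33.   46. ]
wrist handle_knob 0.66 [282.1 205. ] [486.7  93.5  61. ]
wrist pawl_post 0.96 [268.3 253. ] [507.3  45.7  58. ]
wrist pawl_post 0.56 [284.  200.7] [486.   97.3  58. ]
wrist jaw_face 0.71 [254.7 390.1] [ 616.7 -124.4   30. ]
top spindle 0.85 [281.  212.9] [582.7 -39.1  46. ]
top pawl_post 0.85 [237.9 251.7] [511.2  45.5  58. ]
top jaw_face 0.65 [321.8 200.7] [ 605.8 -121.    30. ]
[ 669.52743117 -107.8245568    49.        ] [658.60351305 -79.87487638  49.        ] 30.00860914558112
```

View pics/wrist12.png

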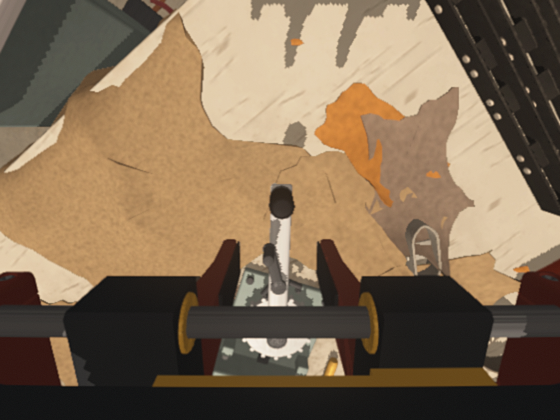

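View pics/top12c.png

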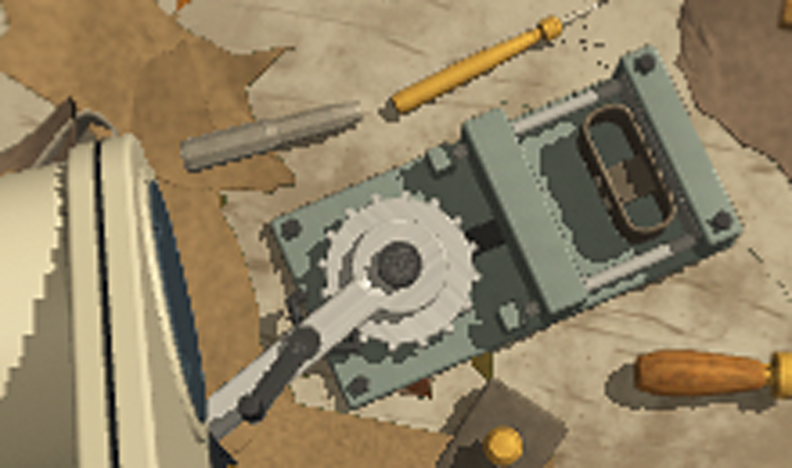

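```bash
python3 -c "
from workcell import ctrl
print(ctrl.close_job())"
```

```text
the job is handed in; nothing more can be done
None
```

The pawl is flipped to loosen, the moving jaw is about 30 mm off the die, and the handle is let go. I handed the job in at about 20.7 s.

- **Pawl:** I pushed the post over with the closed fingers. The pictures then showed it 4–6 mm to the counter-clockwise side of the handle line, short of the full 11 mm. I took that as a nose resting on a tooth, within the stated range. In the later pictures the post is still on the counter-clockwise side.
- **Swings:** I held the knob loosely between the fingers at a 30 mm opening and made three opening swings with return strokes in between. The jaw opened by about 7, 18 and 30 mm in total. It did not move back on the returns.
- **Last checks:**
  - The jaw's top corner in the top camera moved 30.0 mm from start to end.
  - The jaw-face network reported about 28–33 mm for the same move. It scatters by several mm.
  - The die still stands by the fixed jaw.
  - The gripper is open (44 mm), with its tips about 95 mm above the knob.
  - The wrist force is within noise. It was never more than about 2.5 N in any reading.
- **Disagreements:** The cameras differed by 2–5 mm on the knob, post and spindle positions. The loose hold on the knob took up that difference.

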